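# Push a loaded rotor shuttle round the corner of its L-slot to the gauge head

### The arm

A 6-joint arm with a two-finger parallel gripper is mounted at the origin on a cart in front of the work surface, level with it; the furniture and walls round the work are solid. World frame = base frame: x ahead of the robot, y to its left, z up, the work surface at z = 0. Lengths are in mm, angles in rad, forces in N, time in s.
With the tool pointing down it reaches from about 350 to 875 mm from the base axis. Payload 4.2 kg.
Tool frame: the origin (TCP) lies at the very end of the fingers, on their centre line; the grasp point (between the pads) lies 19 mm behind it; z points along the fingers, y is the line along which they close (so a half turn about z gives the same grasp; the last joint's range is limited). The gripper opens to 85 mm and grips with 20 to 120 N. Pads are 22 mm wide; open, the fingers measure 114 mm over their backs; the gripper's body (76 mm by 85 mm) begins 54 mm behind the grasp point. The pads swing forward as they close: fully open they stand 13 mm farther back than shut.
Start: joints at [1.599, 0.385, 0.008, 0, -1.194, -0.259], TCP at [142.941, 608.414, 231.312] pointing down, gripper open.
Joint ranges: [-3.14, 3.14], [-1.21, 2.06], [-1.07, 1.41], [-3.16, 2.05], [-2.99, -0.16], [-3.1, 3.1]. Speed limits (rad/s): [2.79, 2.79, 3.14, 3.14, 3.14, 3.14].

### API

Orientations are given as a unit quaternion [x, y, z, w].
In Python, from bench import read_state, get_image, camera_model, job_done gives the robot as it stands.
- The arm moves only by the shell command python3 -m handwheel 'ROWS'. ROWS is JSON, a list of rows, each a list of 7 numbers: the shift along the tool's x, y, z in m, then the turn, a rotation vector about the tool's x, y, z in rad, then the gripper's target within -1 to 1 (fully open at 1, half-way at 0, shut at -1). In form: [[dx, dy, dz, wx, wy, wz, jaw], ...]. A call has 1 to 10 rows; each row is the pose to reach, as a shift and turn from the pose commanded when the call began, along the tool's axes at that moment; what a row does not reach only later rows make up. A row lasts 1/8 s, in which the tool goes at most 62.5 mm and 10.7 degrees, less where a joint would pass 70% of its speed; a pose out of reach is approached as far as the arm can. A call with a gripper value outside its range is refused whole. The fingers move at their own pace and stop on an object; the grip force is fixed at half the most. Time passes only in rows, so rows that repeat a pose let the fingers close. It gives the time, the measured TCP pose, the force, the opening and the grip force at its end, in the units of the state.
- read_state(): the state, without advancing time (a new reading comes with each control period).
- get_image(name): name is "scene" or "top"; returns (picture, depth): 400x640x3 uint8, blue, green, red; 400x640 float32, mm along the optical axis (not along the pixel's ray), 0 where there is no reading.
- camera_model(name): a dict with "K" (3x3 intrinsics, pixels), "rvec" (rotation vector, rad) and "tvec" (3), from world to camera coordinates, as OpenCV has them. Camera axes: x right, y down, z forward; pixel columns grow to the right and rows downward; lengths in mm; the calibration is good to about 2 mm. A picture is of the moment at which its call begins. camera_model takes no time and is no camera call.
- job_done(): hands the job in; it is judged then, once.
The state is a dict: "clock": time; "joints": joint angles; "joint_vel": joint speeds; "joint_efforts": joint torques, N m; "position": TCP position; "ee_rot": TCP orientation; "contact_force": force on the tool from outside, world axes, zero at the start; "wrist_torque": the same for the moment, N m; "gripper_width": finger opening in mm; "grasp_force": force on a finger pad.
Only numpy, scipy, OpenCV 4.12 (cv2) and the standard library are available. Lean on these libraries where they do the work, as an engineer would, in place of code of your own. Each camera call takes 0.05 s, during which the arm holds its last target. There are 200 camera calls.

### The job

Bring the rotor to the gauge head: use the fingertips to push its round steel shuttle along the L-shaped slot of the guide plate as far as the corner, then push it sideways along the other leg until it is fully home at the end of the slot, in front of the gauge head. Push gently, without ramming the stops, and lift nothing: the rotor must ride upright in its nest without being touched, and the waiting rotor on the plate is not touched either; the other things stay where they are.

Things in the scene. Friction and masses are not known exactly. Their poses are not given: they have to be found in the camera images.
- guide_plate: Guide plate fixed on the right-hand bench: aluminium on a dark skirt, upper face 30 mm above the bench, with an 18 mm wide L-shaped slot. Origin on the bench top; z up; at zero yaw x points away from the robot, y to the left. Edges: x -100 and +95 mm, y -115 and +85 mm. First leg of the slot: along +x at y = 35 mm, from x = -57 mm. Second leg: along -y at x = 45 mm. Low screw heads in the corners.
- slot_corner (a point): Corner of the slot: where the shuttle's centre stands when it meets the stop at the end of the first leg; plate frame x = 47, y = 35 mm, on the upper face. Here the second leg turns off at a right angle towards the plate's -y. The pin has 2 mm of play each side of the legs' middle lines.
- slot_home (a point): Home end of the slot: where the shuttle's centre stands when it meets the stop at the end of the second leg; plate frame x = 45, y = -47 mm, on the upper face.
- gauge_head (a point): Nose of the gauge head, a fixed grey upright block (42 mm along the plate's x, 15 mm along y, top 62 mm above the bench) on the plate just beyond the home end. This point is on its face towards the slot, 44 mm above the bench. The shuttle at home stands 7 mm short of it.
- shuttle: Round steel shuttle, a disc 88 mm across, 22 mm high, sliding on the plate's upper face; push its rim (30 to 52 mm above the bench). Nest on top 57 mm across, 6 mm deep. Origin: centre of underside; it spins freely. A 14 mm pin below runs in the slot; a flange holds it down. 0.25 to 0.45 kg, no spring, slides at a few N; push it with under 50 N. Starts in the first leg, at plate x -55 to -20 mm.
- rotor_in_nest: The rotor that rides loose in the shuttle's nest: grey turned part with a disc foot 54 mm across and a slim forked stem, 54 mm tall, top 100 mm above the bench. Origin: centre of its underside, 46 mm above the bench.
- spare_rotor: the waiting rotor: grey turned part, 54 mm wide disc foot, 54 mm tall, standing on the bare part of the guide plate; leave it alone. Origin: centre of its underside
- black_marker: black marker pen 131 x 17 mm lying along y on the bench at its front edge; bystander
- oil: small oil bottle with a pointed cap, 36 mm across, 110 mm tall, behind the guide plate; bystander

How it is judged (in metres and radians):
On the way, in this order (a step that is already met when the one before it is completed fails the run):
1. the shuttle has been pushed to the corner of the slot (x of shuttle in the frame of guide_plate above 0.039 m and y of shuttle in the frame of guide_plate above 0.029 m), for 0.1 s.
2. the shuttle has been pushed along the second leg to its end (y of shuttle in the frame of guide_plate below -0.042 m and x of shuttle in the frame of guide_plate between 0.04 and 0.052 m), for 0.2 s.
At the end, for the whole second after the job is handed in: The shuttle rests at the home end of the second leg, at most 5 mm short of its stop, at rest, with the rotor still seated upright in its nest (all of step 2 and linear speed of shuttle below 0.01 m/s and horizontal distance between rotor_in_nest and shuttle below 0.006 m and angle between rotor_in_nest's own z axis and vertical below 0.08 rad and z of rotor_in_nest in the frame of shuttle below 0.019 m); the robot touches nothing.
It fails at once if the rotor in the nest, or the waiting rotor, is touched by the robot (contact force between any of the arm, the fingers and rotor_in_nest above 0.5 N or contact force between any of the arm, the fingers and spare_rotor above 0.5 N).
It fails at once if the rotor leaves its nest or tips (z of rotor_in_nest in the frame of shuttle above 0.024 m or angle between rotor_in_nest's own z axis and vertical above 0.25 rad).
It fails at once if the shuttle is rammed: pushed with over 50 N (contact force between the fingers and shuttle above 50 N).
It fails at once if the shuttle is lifted or tipped (z of shuttle in the frame of guide_plate above 0.036 m or angle between shuttle's own z axis and vertical above 0.12 rad).
It fails at once if a bystander is moved by more than 15 mm (distance of any of spare_rotor, black_marker, oil from where it was at the start of the episode above 0.015 m).
It also fails if it takes over 48 s, if anything falls off the work surface, if the arm or the gripper's body presses on something with over 40 N, if the wrist force passes 120 N, or if a joint passes its speed limit or range.

## Working session

There is one attempt and no reset: what is moved stays moved. The work goes in short steps, Python scripts to look and compute and a shell command to move; the robot and the scene stay as the last step left them, time stands still between calls to the robot, and variables do not carry over. Pictures are saved under pics/ and viewed, at most 10 in all, crops included, and the job is handed in when it is done.

```bash
mkdir -p pics; ls; cat > h.py <<'E'
import numpy as np,cv2
from bench import *
def cloud(name):
    im,d=get_image(name);m=camera_model(name);K=np.array(m["K"],float);R=cv2.Rodrigues(np.array(m["rvec"],float))[0];t=np.array(m["tvec"],float).reshape(3)
    v,u=np.indices(d.shape);d=d.astype(float)
    c=np.stack([(u-K[0,2])/K[0,0]*d,(v-K[1,2])/K[1,1]*d,d],-1)
    P=(c-t)@R; P[d<=0]=np.nan
    return im,P
E
python3 - <<'E'
from h import *
for n in("scene","top"):
    im,P=cloud(n);cv2.imwrite(f"pics/{n}0.png",im);np.save(f"{n}0.npy",P)
s=read_state();print(s)
E
```

```text
pics
{'clock': 0.1, 'joints': array([ 1.59859631e+00,  3.85459971e-01,  6.73629961e-03, -4.37952500e-04,
       -1.19399311e+00, -2.58612159e-01]), 'joint_vel': array([ 0.00019689, -0.00247762,  0.00443693,  0.00119683, -0.00018854,
       -0.00138542]), 'joint_efforts': array([ 1.47164763e-03, -3.93317342e+01,  1.88929778e+01,  4.19796467e+00,
       -2.58852793e-03,  7.72088420e-07]), 'position': array([142.83617856, 607.91190429, 230.33216776]), 'ee_rot': array([ 9.93338323e-01, -1.15230258e-01, -6.44125069e-05,  9.79444665e-04]), 'contact_force': array([-0.35401673,  0.44041911,  0.04909914]), 'wrist_torque': array([-0.01446296,  0.01525326, -0.03849882]), 'grasp_force': 0.0, 'gripper_width': 85.2677725955508}
```

View pics/scene0.png

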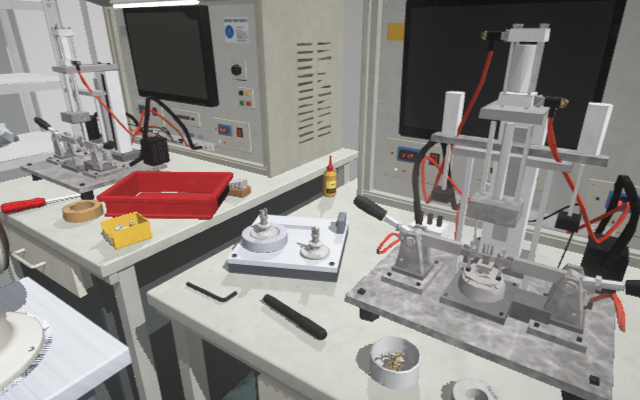

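View pics/top0.png

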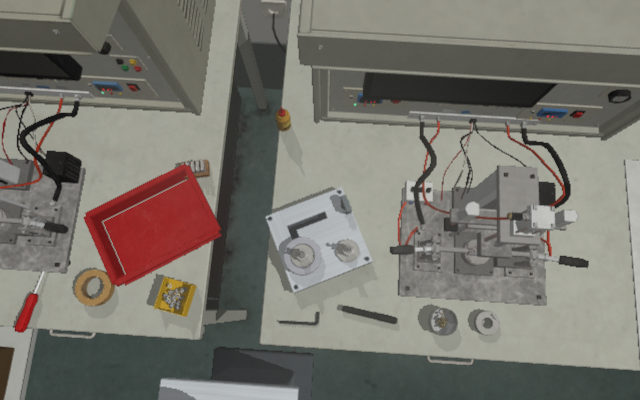

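The top view shows the plate at about (318,240), the shuttle with its rotor at (300,257), the spare rotor at (345,250), the gauge head at (342,203) and the oil at (283,120). The plate is yawed. Next I fit the plate outline and the shuttle from the depth.

```bash
python3 - <<'E'
from h import *
from scipy.optimize import least_squares
im=cv2.imread("pics/top0.png")
for n,box in(("top",(255,185,385,300)),("scene",(220,190,360,285))):
    P=np.load(n+"0.npy");x0,y0,x1,y1=box;Q=P[y0:y1,x0:x1].reshape(-1,3);Q=Q[~np.isnan(Q[:,0])]
    top=Q[(abs(Q[:,2]-30)<5)]
    print(n,len(top),"z med",np.median(top[:,2]))
    T=top[:,:2].astype(np.float32)
    r=cv2.minAreaRect(T);print(r);print(cv2.boxPoints(r).round(1).tolist())
    sh=Q[abs(Q[:,2]-52)<4]; 
    (c,R)=cv2.minEnclosingCircle(sh[:,:2].astype(np.float32));print("z52 pts",len(sh),c,R,np.median(sh[:,:2],0))
    hi=Q[Q[:,2]>70];print("hi",len(hi),hi[:,:].mean(0) if len(hi) else 0, hi.max(0) if len(hi) else 0)
    ga=Q[abs(Q[:,2]-62)<4];print("z62",len(ga),np.median(ga,0))
P=np.load("top0.npy")
for u,v in((283,120),(368,318),(300,320),(300,240)):print((u,v),P[v,u].round(0))
c=cv2.resize(im[180:300,250:390],None,fx=5,fy=5,interpolation=cv2.INTER_CUBIC);cv2.imwrite("pics/crop0.png",c)
E
```

```text
top 4798 z med 29.117893141212576
((492.6313781738281, -184.06503295898438), (195.43605041503906, 200.14743041992188), 25.325233459472656)
[[361.5, -135.39999389648438], [447.1000061035156, -316.29998779296875], [623.7999877929688, -232.6999969482422], [538.2000122070312, -51.79999923706055]]
z52 pts 919 (497.2826232910156, -182.0662384033203) 103.17293548583984 [ 448.73895599 -154.34305182]
hi 64 [ 450.41213367 -175.1973288    84.39999713] [ 471.07394088 -141.74030195  101.92514503]
z62 102 [ 572.14350739 -244.69911362   61.05822487]
scene 3408 z med 28.525852836490166
((551.4337768554688, -91.3741455078125), (387.546875, 333.9328918457031), 26.38654136657715)
[[303.6000061035156, -27.899999618530273], [452.1000061035156, -327.1000061035156], [799.2000122070312, -154.8000030517578], [650.7999877929688, 144.3000030517578]]
z52 pts 801 (508.8094482421875, -90.14654541015625) 181.41831970214844 [ 442.73670434 -159.69831609]
hi 239 [ 451.62937805 -232.13053405  106.03763235] [ 469.80174313 -142.78001954  167.91419386]
z62 113 [ 558.95931344 -243.1071925    60.32326957]
(283, 120) [775. -79.  62.]
(368, 318) [ 316. -314.   -2.]
(300, 320) [ 301. -154.   -1.]
(300, 240) [ 484. -142.   45.]
```

View pics/crop0.png

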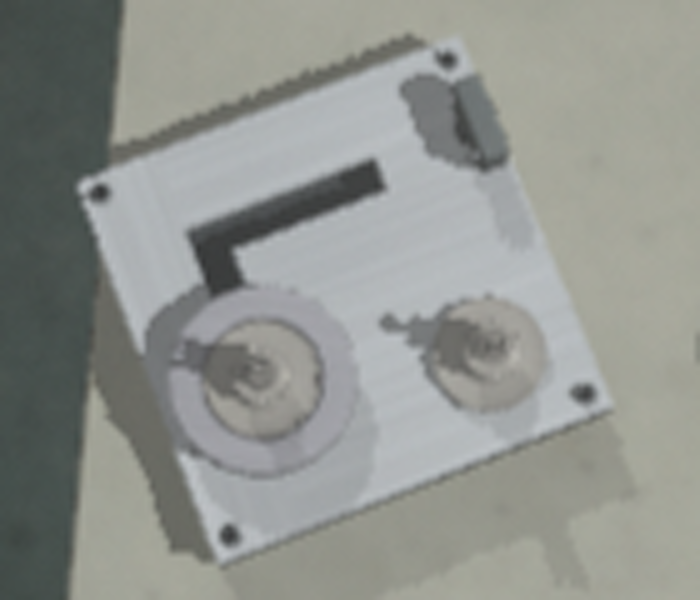

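The rectangle fits at 195.4 x 200.1 mm, which matches the plate size. That gives a yaw of 25.3° and an origin near (488.5, -169.4). The gauge head found at (572, -245) agrees with the expected (574, -245). The next script refines the shuttle position and works out the tool shifts.

```bash
cat >> h.py <<'E'
from scipy.spatial.transform import Rotation as Ro
from scipy.optimize import least_squares
O=np.array([488.5,-169.4]);YAW=np.radians(25.3)
Rp=np.array([[np.cos(YAW),-np.sin(YAW)],[np.sin(YAW),np.cos(YAW)]])
def to_plate(xy):return (np.asarray(xy)-O)@Rp
def shuttle(P):
    Q=P.reshape(-1,3);Q=Q[~np.isnan(Q[:,0])];p=to_plate(Q[:,:2])
    k=(abs(Q[:,2]-51)<4)&(p[:,0]>-110)&(p[:,0]<95)&(p[:,1]>-94)&(p[:,1]<85);p=p[k]
    # coverage fit: ring disc 28..44; enclose rim by robust outer circle
    k=np.hypot(*(p-np.median(p,0)).T)<55;p=p[k]
    h=cv2.convexHull(p.astype(np.float32))[:,0]
    f=least_squares(lambda c:np.hypot(*(h-c).T)-44,np.median(p,0),loss='soft_l1')
    return f.x,np.abs(f.fun).mean(),len(p)
def goto(T,q,px,py,z,yaw=YAW):
    xy=O+Rp@[px,py];t=np.r_[xy,z];R=Ro.from_quat(q)
    G=Ro.from_matrix(np.array([[np.cos(yaw),np.sin(yaw),0],[np.sin(yaw),-np.cos(yaw),0],[0,0,-1]]))
    return t.round(1),((R.inv().apply(t-T))/1000).round(4),(R.inv()*G).as_rotvec().round(4)
E
python3 - <<'E'
from h import *
for n in("top","scene"):print(n,shuttle(np.load(n+"0.npy")))
s=read_state();T,q=s["position"],s["ee_rot"]
R=Ro.from_quat(q);print("via",(R.inv().apply(np.array([430,220,230])-T)/1000).round(4))
print(goto(T,q,-118,35,150))
E
```

```text
top (array([-29.6021633 ,  34.83608897]), np.float64(0.7811526415741428), 916)
scene (array([-30.73172698,  36.95533627]), np.float64(1.1196269563739676), 687)
via [0.3683 0.3119 0.001 ]
(array([ 366.9, -188.2,  150. ]), array([0.4003, 0.7235, 0.0818]), array([ 1.900e-03,  6.000e-04, -6.725e-01]))
```

```bash
python3 -m handwheel '[[0.368,0.312,0,0,0,-0.3,-1],[0.368,0.312,0,0,0,-0.6725,-1],[0.368,0.312,0,0,0,-0.6725,-1],[0.368,0.312,0,0,0,-0.6725,-1],[0.368,0.312,0,0,0,-0.6725,-1],[0.368,0.312,0,0,0,-0.6725,-1],[0.368,0.312,0,0,0,-0.6725,-1],[0.368,0.312,0,0,0,-0.6725,-1],[0.368,0.312,0,0,0,-0.6725,-1],[0.368,0.312,0,0,0,-0.6725,-1]]'
python3 -c "
from h import *
s=read_state();T,q=s['position'],s['ee_rot'];print(s['joints'].round(2));print(goto(T,q,-118,35,150))"
```

```text
clock: 1.35
position: [429.6, 220.4, 231.0]
ee_rot: [0.976, 0.219, -0.0, 0.0]
contact_force: [-0.6, -0.1, -0.2]
gripper_width: -0.0
grasp_force: 0.0
[ 0.81  0.14 -0.33 -0.   -1.1   1.2 ]
(array([ 366.9, -188.2,  150. ]), array([-0.2311,  0.3427,  0.0812]), array([-0.    ,  0.0006, -0.0005]))
```

```bash
python3 -m handwheel '[[-0.231,0.343,0.081,0,0,0,-1],[-0.231,0.343,0.081,0,0,0,-1],[-0.231,0.343,0.081,0,0,0,-1],[-0.231,0.343,0.081,0,0,0,-1],[-0.231,0.343,0.081,0,0,0,-1],[-0.231,0.343,0.081,0,0,0,-1],[-0.231,0.343,0.081,0,0,0,-1],[-0.231,0.343,0.081,0,0,0,-1],[-0.231,0.343,0.081,0,0,0,-1],[-0.231,0.343,0.081,0,0,0,-1]]'
python3 -c "
from h import *
s=read_state();T,q=s['position'],s['ee_rot'];print(s['joints'].round(2));print(goto(T,q,-118,35,40))
for n in('top','scene'):
  im,P=cloud(n);cv2.imwrite(f'pics/{n}1.png',im)"
```

```text
clock: 2.6
position: [368.3, -187.1, 150.6]
ee_rot: [0.975, 0.22, 0.0, 0.0]
contact_force: [0.3, 0.4, -0.2]
gripper_width: 0.0
grasp_force: 0.0
[-0.07  0.11 -0.6  -0.   -0.86  2.09]
(array([ 366.9, -188.2,   40. ]), array([-0.0018,  0.0003,  0.1106]), array([ 0.0004, -0.0008,  0.003 ]))
```

View pics/scene1.png

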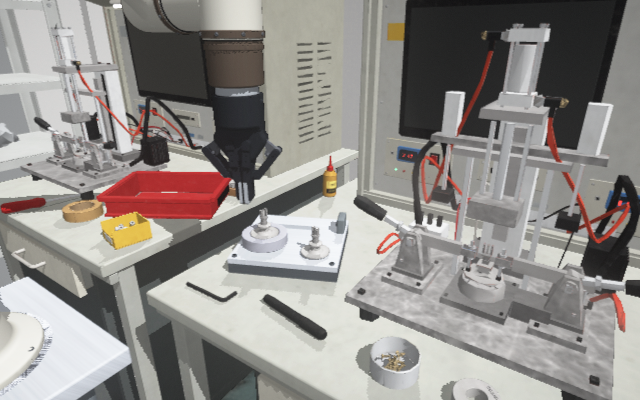

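The gripper hangs shut with its tip at about (243,200), and its knuckles splay out along tool y at (215,150) and (270,155). For that reason I'll push along tool x on both legs, turning 90° before the second. First I check the TCP projection and measure how high the knuckles sit.

```bash
python3 - <<'E'
from h import *
s=read_state();T=s["position"]
m=camera_model("scene");print(cv2.projectPoints(T.reshape(1,3),m["rvec"],m["tvec"],m["K"],None)[0].ravel())
im,P=cloud("scene");Q=P[90:215,190:300].reshape(-1,3);R=Ro.from_quat(s["ee_rot"]);L=R.inv().apply(Q-T)
k=(abs(L[:,0])<70)&(abs(L[:,1])<120)&(L[:,2]<15)&(L[:,2]>-160)
for a in range(-160,15,15):
    z=L[k&(L[:,2]>=a)&(L[:,2]<a+15)]
    if len(z):print(a,len(z),z.min(0).round(),z.max(0).round())
E
```

```text
[246.30875419 201.32963638]
-160 550 [ -40.  -35. -160.] [  12.   37. -145.]
-145 524 [ -39.  -35. -145.] [   7.   36. -130.]
-130 361 [ -39.  -37. -130.] [   7.   37. -115.]
-115 579 [ -22.  -44. -115.] [   6.   46. -100.]
-100 703 [ -22.  -63. -100.] [ 11.  60. -85.]
-85 538 [-20. -61. -85.] [ 13.  59. -70.]
-70 473 [-19. -49. -70.] [ 17.  47. -55.]
-55 367 [-16. -38. -55.] [ 11.  35. -40.]
-40 161 [-14. -15. -40.] [  5.  16. -25.]
-25 166 [-14. -15. -25.] [  7.  13. -10.]
-10 72 [-14. -14. -10.] [ 3. 12.  1.]
```

```bash
python3 -m handwheel '[[-0.001,0,0.05,0,0,0.003,-1],[-0.001,0,0.09,0,0,0.003,-1],[-0.001,0,0.11,0,0,0.003,-1],[-0.001,0,0.11,0,0,0.003,-1],[0.014,0,0.11,0,0,0.003,-1],[0.021,0,0.11,0,0,0.003,-1],[0.021,0,0.11,0,0,0.003,-1]]'
python3 -c "
from h import *
s=read_state();T,q=s['position'],s['ee_rot'];print(to_plate(T[:2]),s['contact_force'].round(1),goto(T,q,-8,35,40));im,P=cloud('top');print(shuttle(P))"
```

```text
clock: 3.62
position: [388.1, -179.0, 41.1]
ee_rot: [0.976, 0.218, 0.001, 0.0]
contact_force: [0.7, -0.1, -0.1]
gripper_width: -0.2
grasp_force: 0.0
[-94.9116824   34.23282382] [ 0.7 -0.1 -0.1] (array([ 466.3, -141.2,   40. ]), array([ 0.0869, -0.0009,  0.0013]), array([ 0.0012, -0.0021, -0.0018]))
(array([-30.56293191,  35.51042927]), np.float64(2.2647989836842144), 207)
```

```bash
python3 -m handwheel '[[0.003,0,0.001,0,0,0,-1],[0.006,0,0.001,0,0,0,-1],[0.009,0,0.001,0,0,0,-1],[0.011,0,0.001,0,0,0,-1],[0.013,0,0.001,0,0,0,-1],[0.015,0,0.001,0,0,0,-1],[0.018,0,0.001,0,0,0,-1],[0.021,0,0.001,0,0,0,-1],[0.025,0,0.001,0,0,0,-1],[0.03,0,0.001,0,0,0,-1]]'
python3 -c "
from h import *
s=read_state();T,q=s['position'],s['ee_rot'];print(to_plate(T[:2]),Rp.T@s['contact_force'][:2],goto(T,q,-8,35,40));im,P=cloud('top');print(shuttle(P))"
```

```text
clock: 4.92
position: [410.8, -166.8, 39.0]
ee_rot: [0.976, 0.217, -0.003, -0.001]
contact_force: [-6.2, -1.5, 5.3]
gripper_width: -0.3
grasp_force: 2.8
[-69.09964644  35.52595617] [-6.25715621  1.34298782] (array([ 466.3, -141.2,   40. ]), array([ 0.0611,  0.0003, -0.0014]), array([-0.0027,  0.0056, -0.0038]))
(array([-99.22546122, -74.33133926]), np.float64(7.481719443179222), 53)
```

```bash
python3 -m handwheel '[[0.004,0,-0.001,0,0,0,-1],[0.008,0,-0.001,0,0,0,-1],[0.013,0,-0.001,0,0,0,-1],[0.018,0,-0.001,0,0,0,-1],[0.023,0,-0.001,0,0,0,-1],[0.028,0,-0.001,0,0,0,-1],[0.033,0,-0.001,0,0,0,-1],[0.038,0,-0.001,0,0,0,-1],[0.042,0,-0.001,0,0,0,-1],[0.045,0,-0.001,0,0,0,-1]]'
python3 -c "
from h import *
s=read_state();T,q=s['position'],s['ee_rot'];print(to_plate(T[:2]),Rp.T@s['contact_force'][:2],goto(T,q,-8,35,40));im,P=cloud('scene');print(shuttle(P));cv2.imwrite('pics/s2.png',im)"
```

```text
clock: 6.22
position: [454.5, -147.4, 40.3]
ee_rot: [0.976, 0.218, -0.0, -0.0]
contact_force: [-1.7, -1.8, 0.4]
gripper_width: -0.3
grasp_force: 1.3
[-21.34611     34.39085793] [-2.34506217 -0.87960066] (array([ 466.3, -141.2,   40. ]), array([ 0.0133, -0.0006,  0.0003]), array([-0.0002,  0.0005, -0.0028]))
(array([12.51960571, 29.18728014]), np.float64(5.51237693735903), 327)
```

View pics/s2.png

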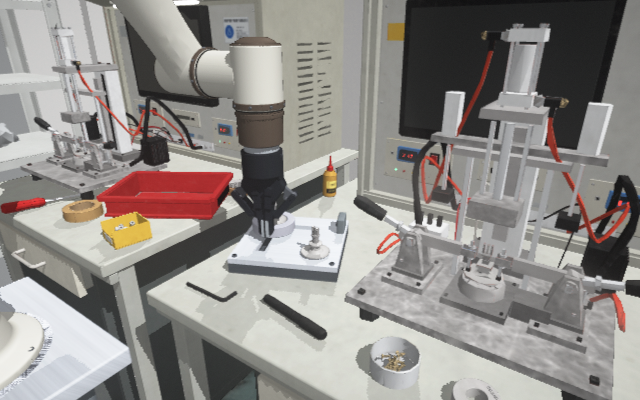

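The shuttle, at about (280,225), is being driven up the first leg ahead of the fingers, and the slot is now exposed behind them. I'll ease it on to the corner.

```bash
python3 -m handwheel '[[0.003,0,0,0,0,0,-1],[0.005,0,0,0,0,0,-1],[0.007,0,0,0,0,0,-1],[0.009,0,0,0,0,0,-1],[0.01,0,0,0,0,0,-1],[0.011,0,0,0,0,0,-1],[0.012,0,0,0,0,0,-1],[0.012,0,0,0,0,0,-1]]'
python3 -c "
from h import *
s=read_state();T,q=s['position'],s['ee_rot'];print(to_plate(T[:2]),Rp.T@s['contact_force'][:2],goto(T,q,-8,35,40))"
```

```text
clock: 7.28
position: [465.5, -142.3, 40.3]
ee_rot: [0.976, 0.218, 0.0, -0.0]
contact_force: [-2.4, -1.1, 0.4]
gripper_width: -0.1
grasp_force: 1.3
[-9.24241539 34.29655772] [-2.64431237  0.04539066] (array([ 466.3, -141.2,   40. ]), array([ 0.0012, -0.0007,  0.0003]), array([ 0.0001, -0.0002, -0.0029]))
```

Next, 1 mm rows until the stop shows in the force.

```bash
python3 -m handwheel '[[0.001,0,0,0,0,0,-1],[0.002,0,0,0,0,0,-1],[0.002,0,0,0,0,0,-1],[0.002,0,0,0,0,0,-1]]'
python3 -c "
from h import *
s=read_state();T,q=s['position'],s['ee_rot'];print(to_plate(T[:2]),Rp.T@s['contact_force'][:2])"
```

```text
clock: 7.78
position: [467.4, -141.5, 40.3]
ee_rot: [0.976, 0.218, 0.0, 0.0]
contact_force: [-2.9, -1.0, 0.4]
gripper_width: -0.2
grasp_force: 1.2
[-7.18192918 34.27647686] [-3.05430857  0.38905112]
```

```bash
python3 -m handwheel '[[0.001,0,0,0,0,0,-1],[0.002,0,0,0,0,0,-1],[0.002,0,0,0,0,0,-1],[0.002,0,0,0,0,0,-1]]'
python3 -c "
from h import *
s=read_state();T,q=s['position'],s['ee_rot'];print(to_plate(T[:2]),Rp.T@s['contact_force'][:2])
for n in('top','scene'):
  im,P=cloud(n);print(shuttle(P));cv2.imwrite(f'pics/{n}3.png',im)
cv2.imwrite('pics/c3.png',cv2.resize(im[180:290,215:365],None,fx=5,fy=5,interpolation=cv2.INTER_CUBIC))"
```

```text
clock: 8.28
position: [468.8, -140.7, 40.3]
ee_rot: [0.976, 0.218, -0.0, -0.0]
contact_force: [-3.2, -1.9, 0.9]
gripper_width: 0.2
grasp_force: 1.8
[-5.55180343 34.33627611] [-3.74582762 -0.31998321]
(array([-98.51951475, -62.64266176]), np.float64(7.084731274462264), 52)
(array([30.04863412, 31.38572148]), np.float64(5.390511147901072), 308)
```

View pics/c3.png

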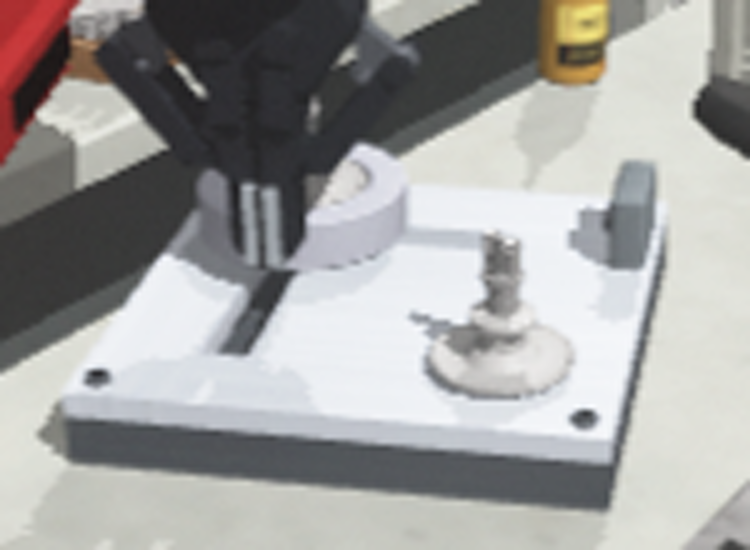

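The shuttle is near the corner, with its rim at (355,210) in the crop and the rotor still in the nest. The force is only about 4 N, so I continue.

```bash
python3 -m handwheel '[[0.001,0,0,0,0,0,-1],[0.002,0,0,0,0,0,-1],[0.003,0,0,0,0,0,-1],[0.003,0,0,0,0,0,-1]]'
python3 -c "
from h import *
s=read_state();T,q=s['position'],s['ee_rot'];print(to_plate(T[:2]),Rp.T@s['contact_force'][:2])"
```

```text
clock: 8.88
position: [468.9, -140.4, 40.2]
ee_rot: [0.976, 0.217, -0.003, -0.0]
contact_force: [-7.8, -6.7, 7.0]
gripper_width: 0.1
grasp_force: 5.0
[-5.36789117 34.57604019] [-9.961178   -2.71384945]
```

The stop is reached: there was no further motion and the force rose to 10 N. I back off, rise clear, and work out the move to the second-leg start.

```bash
python3 -m handwheel '[[-0.01,0,0,0,0,0,-1],[-0.03,0,0,0,0,0,-1],[-0.04,0,-0.02,0,0,0,-1],[-0.04,0,-0.08,0,0,0,-1],[-0.04,0,-0.13,0,0,0,-1],[-0.04,0,-0.13,0,0,0,-1],[-0.04,0,-0.13,0,0,0,-1]]'
python3 -c "
from h import *
s=read_state();T,q=s['position'],s['ee_rot'];print(to_plate(T[:2]),T[2],goto(T,q,46,118,170,YAW-np.pi/2))
for n in('top','scene'):
  im,P=cloud(n);print(shuttle(P))"
```

```text
clock: 9.75
position: [434.7, -156.3, 169.9]
ee_rot: [0.976, 0.217, 0.0, -0.0]
contact_force: [-0.4, 0.5, -1.0]
gripper_width: 0.1
grasp_force: 0.0
[-42.9987537   34.81790747] 169.9207553804197 (array([479.7, -43.1, 170. ]), array([ 0.0887, -0.0835,  0.    ]), array([-9.0000e-04, -2.0000e-04,  1.5675e+00]))
(array([-18.32955677, -65.49843814]), np.float64(6.211031999905824), 51)
(array([45.73968284, 36.28039379]), np.float64(1.2317677154813764), 537)
```

```bash
python3 -m handwheel '[[0.02,-0.04,0,0,0,0.18,-1],[0.04,-0.084,0,0,0,0.36,-1],[0.089,-0.084,0,0,0,0.54,-1],[0.089,-0.084,0,0,0,0.72,-1],[0.089,-0.084,0,0,0,0.9,-1],[0.089,-0.084,0,0,0,1.08,-1],[0.089,-0.084,0,0,0,1.26,-1],[0.089,-0.084,0,0,0,1.44,-1],[0.089,-0.084,0,0,0,1.5675,-1],[0.089,-0.084,0,0,0,1.5675,-1]]'
python3 -c "
from h import *
s=read_state();T,q=s['position'],s['ee_rot'];print(to_plate(T[:2]),T[2],goto(T,q,46,118,40,YAW-np.pi/2))
im,P=cloud('top');print(shuttle(P))"
```

```text
clock: 11.1
position: [479.7, -42.7, 168.9]
ee_rot: [0.845, -0.534, -0.001, 0.001]
contact_force: [0.4, 0.5, 0.4]
gripper_width: 0.4
grasp_force: 0.0
[ 46.22070745 118.32146018] 168.87660525884274 (array([479.7, -43.1,  40. ]), array([ 4.000e-04, -1.000e-04,  1.289e-01]), array([0.0028, 0.0007, 0.0019]))
(array([46.70970947, 34.54349264]), np.float64(0.7490062733504637), 891)
```

The shuttle measures (46.7, 34.5), which is the corner. Next I go down and make a careful approach.

```bash
python3 -m handwheel '[[0,0,0.05,0,0,0,-1],[0,0,0.1,0,0,0,-1],[0,0,0.129,0,0,0,-1],[0,0,0.129,0,0,0,-1],[0.014,0,0.129,0,0,0,-1],[0.021,0,0.129,0,0,0,-1],[0.021,0,0.129,0,0,0,-1]]'
python3 -c "
from h import *
s=read_state();T,q=s['position'],s['ee_rot'];print(to_plate(T[:2]),T[2],Rp.T@s['contact_force'][:2],goto(T,q,46,5,40,YAW-np.pi/2))"
```

```text
clock: 12.02
position: [490.3, -62.1, 42.4]
ee_rot: [0.845, -0.535, 0.001, -0.001]
contact_force: [0.9, 0.2, -0.2]
gripper_width: -0.0
grasp_force: 0.0
[47.5017605  96.17746432] 42.36520433291459 [ 0.90361677 -0.23457624] (array([ 528. , -145.2,   40. ]), array([0.0912, 0.0014, 0.0024]), array([-0.0025, -0.0007, -0.0008]))
```

```bash
python3 -m handwheel '[[0.003,0.001,0.001,0,0,0,-1],[0.006,0.001,0.001,0,0,0,-1],[0.008,0.001,0.001,0,0,0,-1],[0.01,0.001,0.001,0,0,0,-1],[0.012,0.001,0.001,0,0,0,-1],[0.014,0.001,0.001,0,0,0,-1],[0.017,0.001,0.001,0,0,0,-1],[0.02,0.001,0.001,0,0,0,-1],[0.024,0.001,0.001,0,0,0,-1],[0.028,0.001,0.001,0,0,0,-1]]'
python3 -c "
from h import *
s=read_state();T,q=s['position'],s['ee_rot'];print(to_plate(T[:2]),T[2],Rp.T@s['contact_force'][:2],goto(T,q,46,5,40,YAW-np.pi/2))"
```

```text
clock: 13.28
position: [499.9, -86.9, 40.3]
ee_rot: [0.845, -0.535, -0.001, 0.0]
contact_force: [-2.9, 4.1, 4.2]
gripper_width: 0.2
grasp_force: 2.6
[45.5357704  69.69190455] 40.34481529473757 [-0.85014273  4.99118178] (array([ 528. , -145.2,   40. ]), array([ 0.0647, -0.0004,  0.0003]), array([0.001 , 0.0009, 0.0007]))
```

Sliding at about 5 N with no jam at the turn. I continue.

```bash
python3 -m handwheel '[[0.004,0,0,0,0,0,-1],[0.009,0,0,0,0,0,-1],[0.014,0,0,0,0,0,-1],[0.019,0,0,0,0,0,-1],[0.024,0,0,0,0,0,-1],[0.029,0,0,0,0,0,-1],[0.034,0,0,0,0,0,-1],[0.039,0,0,0,0,0,-1],[0.043,0,0,0,0,0,-1],[0.046,0,0,0,0,0,-1]]'
python3 -c "
from h import *
s=read_state();T,q=s['position'],s['ee_rot'];print(to_plate(T[:2]),T[2],Rp.T@s['contact_force'][:2],goto(T,q,46,5,40,YAW-np.pi/2))
for n in('top','scene'):
  im,P=cloud(n);print(shuttle(P))
cv2.imwrite('pics/c4.png',cv2.resize(im[170:290,205:365],None,fx=5,fy=5,interpolation=cv2.INTER_CUBIC))"
```

```text
clock: 14.52
position: [519.7, -128.6, 40.3]
ee_rot: [0.845, -0.535, -0.001, 0.0]
contact_force: [-3.7, 4.2, 4.5]
gripper_width: -0.1
grasp_force: 2.7
[45.62258267 23.52548672] 40.343611771319296 [-1.5021139   5.40615776] (array([ 528. , -145.2,   40. ]), array([ 0.0185, -0.0004,  0.0003]), array([0.0008, 0.0008, 0.0005]))
(array([ 46.83239379, -31.76024132]), np.float64(1.9557384490915142), 615)
(array([ 45.79807895, -28.74599528]), np.float64(1.108733114601857), 564)
```

View pics/c4.png

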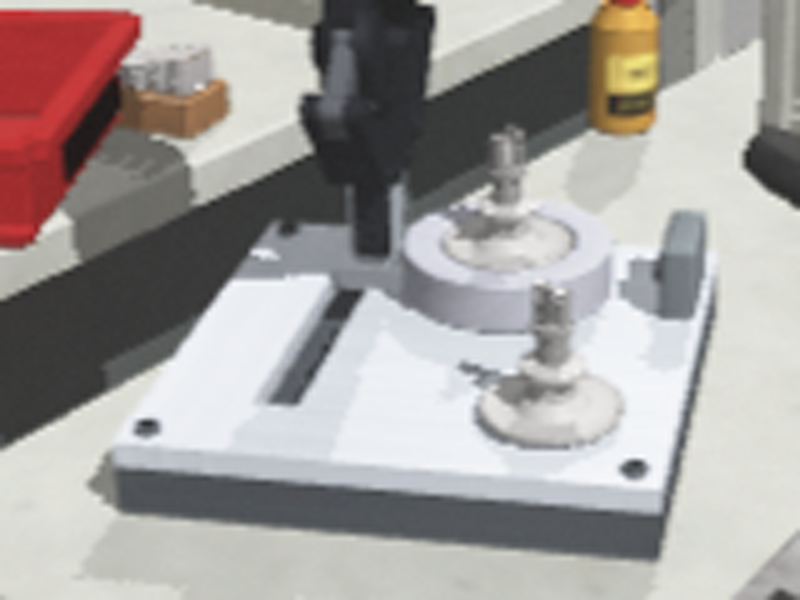

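The shuttle, at about (508,265) in the crop, is well along the second leg. The rotor stands upright in its nest and the gauge head at (685,262) is just ahead, with about 18 mm to go.

```bash
python3 -m handwheel '[[0.003,0,0,0,0,0,-1],[0.006,0,0,0,0,0,-1],[0.009,0,0,0,0,0,-1],[0.011,0,0,0,0,0,-1],[0.013,0,0,0,0,0,-1],[0.014,0,0,0,0,0,-1],[0.015,0,0,0,0,0,-1],[0.016,0,0,0,0,0,-1],[0.016,0,0,0,0,0,-1]]'
python3 -m handwheel '[[0.001,0,0,0,0,0,-1],[0.002,0,0,0,0,0,-1],[0.002,0,0,0,0,0,-1]]'
python3 -c "
from h import *
s=read_state();T,q=s['position'],s['ee_rot'];print(to_plate(T[:2]),T[2],Rp.T@s['contact_force'][:2])"
```

```text
clock: 15.75
position: [526.3, -142.5, 40.3]
ee_rot: [0.845, -0.535, -0.001, -0.0]
contact_force: [-2.9, 7.4, 4.9]
gripper_width: 0.1
grasp_force: 4.0
clock: 16.12
position: [526.3, -142.8, 40.3]
ee_rot: [0.845, -0.535, -0.002, -0.0]
contact_force: [-5.9, 15.0, 9.1]
gripper_width: 0.0
grasp_force: 8.0
[45.52840467  7.88418062] 40.276539036463745 [ 1.04309339 16.0897086 ]
```

The force rises to 16 N while the tool stands still, so this is the home stop. I back off, rise and check.

```bash
python3 -m handwheel '[[-0.01,0,0,0,0,0,-1],[-0.03,0,0,0,0,0,-1],[-0.05,0,-0.02,0,0,0,-1],[-0.06,0,-0.07,0,0,0,-1],[-0.08,0,-0.12,0,0,0,-1],[-0.1,0,-0.13,0,0,0,-1],[-0.1,0,-0.13,0,0,0,-1],[-0.1,0,-0.13,0,0,0,-1]]'
python3 -c "
from h import *
for n in('top','scene'):
  im,P=cloud(n);print(shuttle(P))
  x0,y0=(250,180) if n=='top' else (215,170)
  cv2.imwrite(f'pics/{n}5.png',cv2.resize(im[y0:y0+120,x0:x0+145],None,fx=5,fy=5,interpolation=cv2.INTER_CUBIC))
  Q=P.reshape(-1,3);p=to_plate(Q[:,:2]);k=(Q[:,2]>33)&(abs(p[:,0]-45)<12)&(p[:,1]<-70)&(p[:,1]>-125)
  z=Q[k,2];print('gauge y, top',np.percentile(p[k][z>58][:,1],[2,50,98]),'rim min y',p[k][(z<56)&(p[k][:,1]>-97)][:,1].min())"
```

```text
clock: 17.12
position: [484.5, -54.8, 169.5]
ee_rot: [0.845, -0.535, -0.0, 0.0]
contact_force: [-0.2, -0.5, -0.9]
gripper_width: -0.0
grasp_force: 0.0
(array([ 46.75807528, -46.54330656]), np.float64(0.6251645809453337), 867)
gauge y, top [-112.01468453 -105.28786665  -97.69004617] rim min y -96.6354653736261
(array([ 45.78060384, -45.74117897]), np.float64(1.2748403095825471), 544)
gauge y, top [-109.30970149 -102.77511332  -96.20215415] rim min y -93.50084049679911
```

View pics/top5.png

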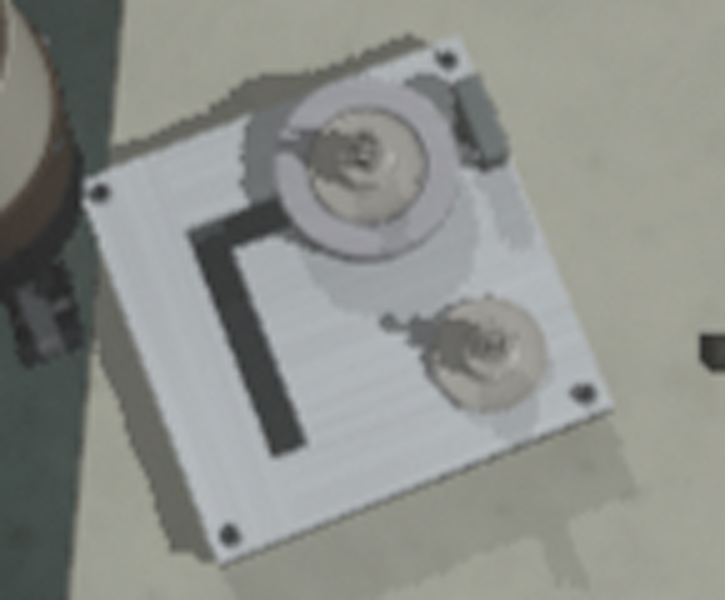

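View pics/scene5.png

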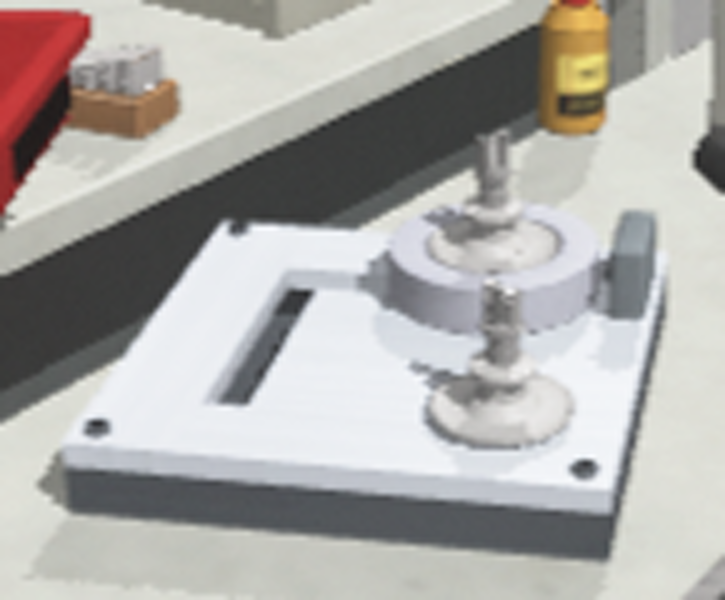

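Both views show the shuttle at the home end, at (370,170) in the top crop. It measures (46.8, -46.5), the rotor is upright in its nest, the spare rotor hasn't moved and the arm is clear. I hand the job in.

```bash
python3 -c "
from bench import *
print(job_done())"
```

```text
the job is handed in; nothing more can be done
None
```

I pushed the shuttle to the corner and then home in front of the gauge head. It measures about (46.8, -46.5) mm in the plate frame with the rotor upright in its nest, the highest push force I read was about 16 N, and the job was handed in at about 17 s (no verdict was returned).

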